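Slide the battery box home into its charging dock

TASK

Push the tall, heavy battery box along the bench into its charging dock, until it stands squarely between the two side guides with its far face home against the charger. Push low near its base, gently, so that it slides and never rocks or tips; do not lift it, and leave its carry handle and everything else on the bench untouched. Then draw the hand back clear.

Things in the scene. Friction and masses are not known exactly. Their poses are not given: they have to be found in the camera images.
- battery: tall loose black box, grey top, 100 (x) x 140 (y) x 180 mm high, 1.2 to 1.9 kg, origin at the centre of its underside. At its foot a steel ledge 140 wide, 28 high juts 40 mm from its -x face (ledge face at x = -90), to the robot. Its +x looks to the dock within 0.3 rad; it starts 135-165 mm short of home, up to 30 mm to one side. Pushed below 50 mm it slides; above 75-105 mm it tips
- handle: black carry handle, fixed across the middle of the box's top, 102 mm along the box's y, standing 32 mm above the top; origin at its foot, 180 mm above the box's underside. Not to be touched
- dock: charging dock fixed to the bench, open to its -x (robot side). Origin on the bench, where the box's origin stands when home, axes parallel. Charger 176 mm wide, 95 high: front face at x = +52 mm, leaving the box 2 mm of play. Two upright steel side guides 50 mm high, x = -22 to +52 mm, inner faces at y = -80 and +80 mm (10 mm of play each side); their feet reach y = -114 and +114 mm
- tape_roll: roll of tape lying flat, 84 mm across, 24 mm high, to the dock's left. A bystander: leave it where it is
- screw_jar: glass jar with steel cap, 60 mm across, 75 mm high, close to the dock's right side. A bystander: leave it where it is
- motor: small upright motor on a 70 mm square foot, 117 mm high, to the dock's left. A bystander: leave it where it is
- screwdriver: screwdriver lying on the bench, on the right. A bystander: leave it where it is
- wrench: wrench lying on the bench, on the left. A bystander: leave it where it is
- hammer: hammer lying on the bench, far right. A bystander: leave it where it is
- mug: mug, 80 mm across, 90 mm high, far left. A bystander: leave it where it is

How it is judged:
By the outcome, as a careful person would: the job done as asked, in the order asked, and still so for the second after the job is handed in, with the robot touching nothing.
It also fails if it takes over 42 s, if anything falls off the work surface, if the arm or the gripper's body presses on something with over 40 N, if the wrist force passes 120 N, or if a joint passes its speed limit or range.

ROBOT

A 6-joint arm with a two-finger parallel gripper is mounted at the origin on the work surface. World frame = base frame: x ahead of the robot, y to its left, z up, the work surface at z = 0. Lengths are in m, angles in rad, forces in N, time in s.
With the tool pointing down it reaches from about 0.25 to 0.85 m from the base axis. Payload 12.5 kg.
Tool frame: the origin (TCP) lies between the finger pads; the fingertips stand 11 mm ahead of it and the grasp point (between the pads) lies 8 mm behind it; z points along the fingers, y is the line along which they close (so a half turn about z gives the same grasp; the last joint's range is limited). The gripper opens to 93 mm and grips with 3 to 60 N. Pads are 15 mm wide; open, the fingers measure 128 mm over their backs; the gripper's body (75 mm by 188 mm) begins 65 mm behind the grasp point.
Start: joints at [1.021, 0.351, 1.652, -0, 1.139, -0.085], TCP at [0.247, 0.492, 0.23] pointing down, gripper open.
Joint ranges: [-2.75, 2.75], [-0.79, 2.1], [0.01, 2.65], [-1.57, 4.71], [0.07, 3.14], [-2.87, 2.87]. Speed limits (rad/s): [2.22, 2.22, 2.79, 3.14, 3.14, 3.14].

INTERFACE

Orientations are given as a unit quaternion [x, y, z, w].
In Python, from station import get_obs, grab_frame, ctrl gives the robot as it stands. The module is installed in compiled form; this text tells all that it offers.
- The arm moves only by the tool send_rows, never from a script. Its argument "series" is a list of rows, each a list of 3 entries, a list of its own where there are three numbers: the gripper's target within -1 to 1 (shut at 1, half-way at 0, fully open at -1), then the shift along the tool's x, y, z in cm, then the turn, a rotation vector about the tool's x, y, z in rad. In form: [[fingers, [x, y, z], [rx, ry, rz]], ...]. A call has 1 to 20 rows; each row shifts and turns the commanded pose from where the row before left it, along the tool's axes as they then stand; what a row does not reach is not made up. A row lasts 1/10 s, in which the tool goes at most 50 mm and 8.59 degrees, less where a joint would pass 70% of its speed; a pose out of reach is approached as far as the arm can. A call with a gripper value outside its range is refused whole. The fingers move at their own pace and stop on an object; "force" is the grip in N (left out, the last holds). Time passes only in rows, so rows that do not move let the fingers close. It gives the time, the measured TCP pose, the force, the opening and the grip force at its end, in the units of the state.
- get_obs(): the state, without advancing time (a new reading comes with each control period).
- grab_frame(name): name is "side" or "top" or "wrist"; returns a dict with "pixels" (420x560x3 uint8, red, green, blue), "depth" (420x560 float32, m along the optical axis (not along the pixel's ray), 0 where there is no reading), "mtx" (3x3 intrinsics, pixels), "xyz" and "attitude" of the camera in the world. Camera axes: x right, y up, looking along -z (the intrinsics and any distortion apply to the point x, -y, -z); pixel columns grow to the right and rows downward; lengths in m; the calibration is good to about 2 mm. A picture is of the moment at which its call begins.
- ctrl.hand_in(): hands the job in; it is judged then, once.
The state is a dict: "time": time; "q": joint angles; "qd": joint speeds; "joint_torque": joint torques, N m; "tcp_pos": TCP position; "orientation": TCP orientation; "contact_force": force on the tool from outside, world axes, zero at the start; "moment": the same for the moment, N m; "width": finger opening in m; "gripper_force": force on a finger pad.
Only numpy, scipy, OpenCV 4.12 (cv2) and the standard library are available. Lean on these libraries where they do the work, as an engineer would, in place of code of your own. Each camera call takes 0.05 s, during which the arm holds its last target. There are 200 camera calls.

## Working session

There is one attempt and no reset: what is moved stays moved. The work goes in short steps, Python scripts to look and compute and a tool call to move; the robot and the scene stay as the last step left them, time stands still between calls to the robot, and variables do not carry over. Pictures are saved under pics/ and viewed, at most 10 in all, crops included, and the job is handed in when it is done.

Besides the shell and the picture viewer there is one more tool, called after ">>>" by a JSON object that holds its "method" and its "body", one argument or row to a line. send_rows: Moves the arm, as the interface text tells. Its arguments: {"type":"object","properties":{"series":{"type":"array"},"force":{"type":"number"}},"required":["series"]}

```bash
mkdir -p pics
cat > h.py <<'E'
import numpy as np, cv2
from station import get_obs, grab_frame
from scipy.spatial.transform import Rotation as R
def rot(a):
    a=np.array(a,float)
    return a if a.shape==(3,3) else R.from_quat(a).as_matrix()
def cloud(f):
    K=np.array(f["mtx"]);d=f["depth"];v,u=np.indices(d.shape)
    p=np.stack([(u-K[0,2])/K[0,0]*d,-(v-K[1,2])/K[1,1]*d,-d],-1)
    w=p@rot(f["attitude"]).T+np.array(f["xyz"]); w[d==0]=np.nan
    return w
def save(f,n): cv2.imwrite(n,cv2.cvtColor(f["pixels"],cv2.COLOR_RGB2BGR))
E
python3 - <<'E'
from h import *
o=get_obs();print(o)
for n in("top","side"):
    f=grab_frame(n);save(f,f"pics/{n}0.png");np.savez(f"{n}0.npz",**f);print(n,f["mtx"],f["xyz"],f["attitude"],[k for k in f], (f["depth"]>0).mean())
E
```

```text
{'time': 0.0, 'q': array([ 1.02139233e+00,  3.51240431e-01,  1.65240107e+00, -1.90441140e-06,
        1.13911557e+00, -8.45967282e-02]), 'qd': array([-0.0004594 ,  0.00012078,  0.00041271,  0.00131793,  0.00074568,
        0.00038307]), 'joint_torque': array([-1.38776126e-03, -4.97307014e+01, -2.85257792e+01,  6.97392854e-02,
        2.56808818e-02, -6.96752863e-05]), 'tcp_pos': array([0.24634302, 0.49138263, 0.22910788]), 'orientation': array([ 2.30316775e-01,  9.73115535e-01, -5.53473646e-04, -1.80664622e-04]), 'contact_force': array([ 0.79617117, -0.93469029,  0.00915362]), 'moment': array([ 0.01812224, -0.04702773,  0.03893141]), 'gripper_force': 0.0, 'width': 0.09320357762538223}
top [[412.33590231   0.         282.89242119]
 [  0.         412.33590231 210.70559598]
 [  0.           0.           1.        ]] [0.49059511 0.00947096 1.21353334] [-0.01995245  0.02541034  0.70744181 -0.70603279] ['pixels', 'depth', 'mtx', 'xyz', 'attitude'] 0.9960331632653061
side [[501.67026964   0.         284.24464325]
 [  0.         501.67026964 207.19486324]
 [  0.           0.           1.        ]] [-0.08499837 -0.74433074  1.23585482] [ 0.32586162 -0.11859405 -0.33846209  0.87475315] ['pixels', 'depth', 'mtx', 'xyz', 'attitude'] 0.9960841836734694
```

View pics/top0.png

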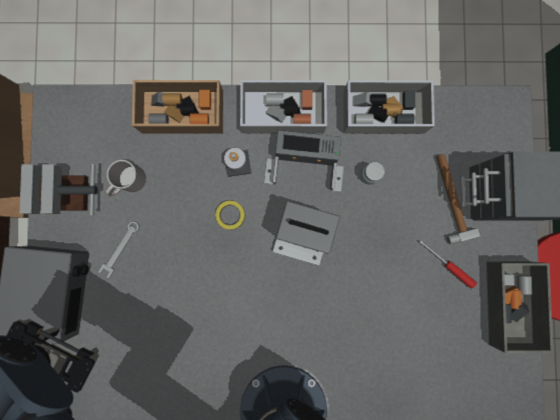

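View pics/side0.png

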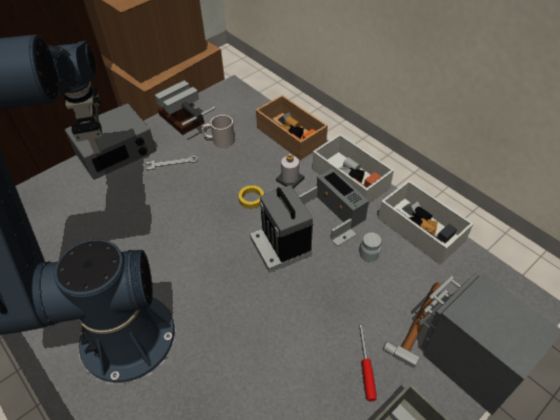

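The top view shows the box top at about (308,226), its ledge at (298,251), the charger at (308,147) and the guide feet at (269,172) and (338,178). The jar is at (373,173), the tape at (230,215) and the motor at (236,160). The side view agrees. Next I measure by height.

```bash
cat >> h.py <<'E'
def rect(w,u0,u1,v0,v1,z0,z1):
    s=w[v0:v1,u0:u1]; m=(s[...,2]>z0)&(s[...,2]<z1)
    n,l,st,c=cv2.connectedComponentsWithStats(m.astype(np.uint8),connectivity=4)
    k=1+np.argmax(st[1:,4]); p=s[l==k]
    r=cv2.minAreaRect((p[:,:2]*1000).astype(np.float32))
    return p,r
E
python3 - <<'E'
from h import *
f=dict(np.load("top0.npz"));w=cloud(f)
print("table z",[np.round(w[v,u],3) for u,v in((200,280),(400,330),(308,185))])
for n,a in dict(ledge=(260,350,230,275,.015,.045),top=(260,350,190,270,.165,.195),charger=(255,360,125,170,.075,.115),gl=(255,285,150,190,.03,.065),gr=(325,350,150,195,.03,.065),feet=(255,285,150,190,.004,.065),feetr=(325,350,150,195,.004,.065),jar=(355,390,155,190,.05,.1),tape=(205,255,190,240,.012,.04),motor=(215,255,140,185,.01,.2)).items():
    p,r=rect(w,*a);print(n,len(p),p.mean(0).round(4),np.round(r[0],1),np.round(r[1],1),round(r[2],1),np.round(np.nanmedian(p[:,2]),3), cv2.boxPoints(r).round(0).tolist())
E
```

```text
table z [array([0.367, 0.241, 0.003]), array([ 0.221, -0.339, -0.001]), array([ 0.644, -0.074,  0.003])]
ledge 645 [ 0.4485 -0.0395  0.029 ] [448.8 -39.9] [139.9  38.6] 73.7 0.029 [[411.0, -102.0], [448.0, -112.0], [487.0, 22.0], [450.0, 33.0]]
top 2006 [ 0.5161 -0.0592  0.1808] [515.7 -59.5] [140.4 101.8] 73.3 0.181 [[447.0, -112.0], [544.0, -141.0], [585.0, -7.0], [487.0, 22.0]]
charger 1567 [ 0.7423 -0.0672  0.0956] [744.5 -67.5] [175.6  66.6] 83.7 0.096 [[702.0, -151.0], [768.0, -158.0], [787.0, 16.0], [721.0, 23.0]]
gl 97 [0.6917 0.0199 0.0501] [684.1  15.1] [26.2 75.5] 81.6 0.051 [[645.0, 8.0], [720.0, -3.0], [723.0, 22.0], [649.0, 34.0]]
gr 113 [ 0.6738 -0.1402  0.0488] [ 671.2 -141. ] [80.7 27.9] 12.6 0.05 [[629.0, -136.0], [635.0, -163.0], [714.0, -146.0], [708.0, -119.0]]
feet 257 [0.6884 0.0302 0.0239] [689.2  33.7] [47.1 83.3] 68.4 0.009 [[642.0, 27.0], [719.0, -4.0], [737.0, 40.0], [659.0, 71.0]]
feetr 286 [ 0.6701 -0.1503  0.0249] [ 668.9 -148.6] [80.4 55.9] 3.0 0.011 [[627.0, -123.0], [630.0, -179.0], [710.0, -174.0], [708.0, -119.0]]
jar 328 [ 0.6733 -0.2515  0.0736] [ 674.8 -253.1] [53.2 51.6] 63.5 0.076 [[640.0, -265.0], [686.0, -288.0], [710.0, -241.0], [664.0, -218.0]]
tape 341 [0.5569 0.1555 0.0241] [556.6 154.6] [82.2 81.5] 44.7 0.024 [[499.0, 155.0], [556.0, 97.0], [614.0, 155.0], [557.0, 213.0]]
motor 599 [0.703  0.1307 0.0656] [709.3 135. ] [69.7 70.2] 8.8 0.085 [[670.0, 164.0], [680.0, 95.0], [749.0, 106.0], [738.0, 175.0]]
```

>>> {"method": "send_rows", "body": {
  "series": [
    [-1,[-1.8,-2.0,0],[0,0,0]],
    [-1,[-1.8,-2.0,0],[0,0,0]],
    [-1,[-1.8,-2.0,0],[0,0,0]],
    [-1,[-1.8,-2.0,0],[0,0,0]],
    [-1,[-1.8,-2.0,0],[0,0,0]],
    [-1,[-1.8,-2.0,0],[0,0,0]],
    [-1,[-1.8,-2.0,0],[0,0,0]],
    [-1,[-1.8,-2.0,0],[0,0,0]],
    [-1,[-1.8,-2.0,0],[0,0,0]],
    [-1,[-1.8,-2.0,0],[0,0,0]],
    [-1,[-1.8,-2.0,0],[0,0,0]],
    [-1,[-1.8,-2.0,0],[0,0,0]],
    [-1,[-1.8,-2.0,0],[0,0,0]],
    [-1,[-1.8,-2.0,0],[0,0,0]],
    [-1,[-1.8,-2.0,0],[0,0,0]],
    [-1,[-1.8,-2.0,0],[0,0,0]],
    [-1,[-1.8,-2.0,0],[0,0,0]],
    [-1,[-1.8,-2.0,0],[0,0,0]],
    [-1,[-1.8,-2.0,0],[0,0,0]],
    [-1,[-1.8,-2.0,0],[0,0,0]]
  ]
}}

```text
time: 2.1
tcp_pos: [0.389, -0.0284, 0.2295]
orientation: [0.23, 0.973, 0.0, -0.0]
contact_force: [0.1, 0.6, 0.3]
width: 0.0931
gripper_force: 0.0
```

>>> {"method": "send_rows", "body": {
  "series": [
    [-1,[0,0,0],[0,0,-0.09]],
    [-1,[0,0,0],[0,0,-0.09]],
    [-1,[0,0,0],[0,-0.1,0]],
    [-1,[0,0,0],[0,-0.1,0]],
    [-1,[0,0,0],[0,0,0]]
  ]
}}

```text
time: 2.6
tcp_pos: [0.3876, -0.0269, 0.2292]
orientation: [0.141, 0.985, -0.014, 0.099]
contact_force: [-0.0, -0.0, -0.1]
width: 0.0932
gripper_force: 0.0
```

```bash
cat >> h.py <<'E'
def to_tool(target):
    "shift in cm along the tool axes to bring the TCP to target (m)"
    o=get_obs();M=rot(o["orientation"]);return ((np.array(target)-o["tcp_pos"])@M*100).round(2)
E
python3 - <<'E'
from h import *
o=get_obs();M=rot(o["orientation"]);print(o["tcp_pos"],M.round(3).tolist(),o["q"].round(2))
yaw=np.arctan2(-M[0,1],M[1,1]);print("tool yaw",yaw)
b=np.array([.5157,-.0595]);u=np.array([np.cos(-.288),np.sin(-.288)])
t=b+u*(-.09-.0095-.025);print(t,to_tool([*t,.024]))
f=grab_frame("wrist");save(f,"pics/w1.png")
E
```

```text
[ 0.38755566 -0.02687383  0.2292232 ] [[-0.941, 0.281, 0.191], [0.275, 0.96, -0.056], [-0.199, -0.0, -0.98]] [-0.17 -0.05  2.15 -0.03  0.85 -1.44]
tool yaw -0.28444743039591397
[ 0.39632767 -0.02413762] [ 3.33  0.51 20.26]
```

View pics/w1.png

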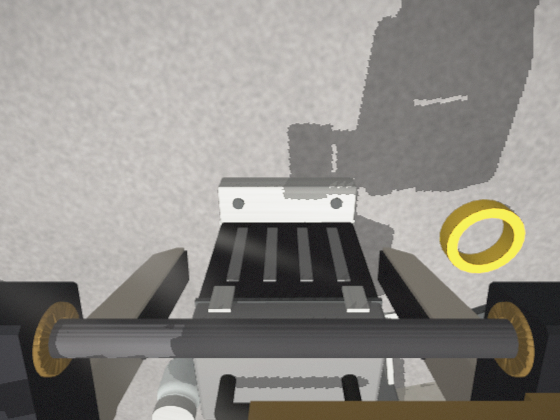

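The wrist view shows the ledge at (288,200) centred between the open fingers, with nothing of the hand in front of it. I go down behind the ledge.

>>> {"method": "send_rows", "body": {
  "series": [
    [-1,[0.33,0.05,2.0],[0,0,0]],
    [-1,[0.33,0.05,2.0],[0,0,0]],
    [-1,[0.33,0.05,2.0],[0,0,0]],
    [-1,[0.33,0.05,2.0],[0,0,0]],
    [-1,[0.33,0.05,2.0],[0,0,0]],
    [-1,[0.33,0.05,2.0],[0,0,0]],
    [-1,[0.33,0.05,2.0],[0,0,0]],
    [-1,[0.33,0.05,2.0],[0,0,0]],
    [-1,[0.33,0.05,2.0],[0,0,0]],
    [-1,[0.17,0.03,1.0],[0,0,0]],
    [-1,[0.17,0.03,1.0],[0,0,0]],
    [-1,[0,0,0.2],[0,0,0]],
    [-1,[0,0,0],[0,0,0]]
  ]
}}

```text
time: 3.95
tcp_pos: [0.3981, -0.0247, 0.0247]
orientation: [0.141, 0.985, -0.014, 0.098]
contact_force: [-0.6, 0.2, 0.7]
width: 0.0931
gripper_force: 0.0
```

```bash
cat >> h.py <<'E'
D0=np.array([.660,-.058]);DY=-.110   # dock origin, yaw
def box(f):
    p,r=rect(cloud(f),220,380,100,290,.165,.192)  # top face (widest piece; handle above is split off)
    q=cv2.boxPoints(r);e=[q[1]-q[0],q[2]-q[1]];e=max(e,key=np.linalg.norm);e=e*np.sign(e[1])
    y=np.arctan2(-e[0],e[1]);d=np.array(r[0])/1000-D0;c,s=np.cos(DY),np.sin(DY)
    return np.array(r[0]),sorted(r[1]),y,np.array([c*d[0]+s*d[1],-s*d[0]+c*d[1]])*1000,y-DY
E
python3 - <<'E'
from h import *
o=get_obs();M=rot(o["orientation"]);print(o["tcp_pos"],o["contact_force"])
f=grab_frame("top");save(f,"pics/t2.png");print(box(f))
b=np.array([.5157,-.0595]);u=np.array([np.cos(-.288),np.sin(-.288)]);n=np.array([-u[1],u[0]])
d=o["tcp_pos"][:2]-b;print("tcp in box frame",d@u,d@n)
E
```

```text
[ 0.39810727 -0.02470555  0.0246873 ] [-0.62444063  0.23305395  0.74164196]
(array([515.39538574, -59.58930206]), [102.48665618896484, 140.06761169433594], np.float32(-0.27959302), array([-143.55616725,  -17.45414532]), np.float32(-0.16959302))
tcp in box frame -0.12263238915629658 -3.9072391926182475e-05
```

View pics/t2.png

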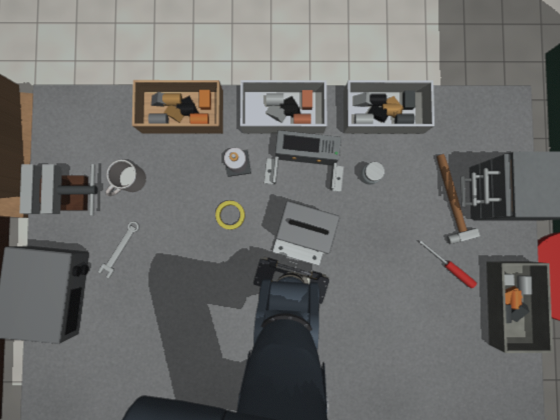

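Box confirmed at (306,227), fingers square behind the ledge at (292,272). I make contact first, then turn the box left while pushing gently.

>>> {"method": "send_rows", "body": {
  "series": [
    [-1,[-0.39,0,0.08],[0,0,0]],
    [-1,[-0.39,0,0.08],[0,0,0]],
    [-1,[-0.39,0,0.08],[0,0,0]],
    [-1,[-0.39,0,0.08],[0,0,0]],
    [-1,[-0.39,0,0.08],[0,0,0]],
    [-1,[-0.2,0,0.04],[0,0,0]],
    [-1,[-0.2,0,0.04],[0,0,0]],
    [-1,[-0.2,0,0.04],[0,0,0]]
  ]
}}

```text
time: 4.8
tcp_pos: [0.4202, -0.0313, 0.0244]
orientation: [0.141, 0.985, -0.014, 0.096]
contact_force: [-12.6, 4.9, 10.2]
width: 0.093
gripper_force: 6.4
```

>>> {"method": "send_rows", "body": {
  "series": [
    [-1,[-0.24,0,0.05],[-0.006,0,-0.03]],
    [-1,[-0.24,0,0.05],[-0.006,0,-0.03]],
    [-1,[-0.24,0,0.05],[-0.006,0,-0.03]],
    [-1,[-0.24,0,0.05],[-0.006,0,-0.03]],
    [-1,[-0.24,0,0.05],[-0.006,0,-0.03]]
  ]
}}

```text
time: 5.3
tcp_pos: [0.4324, -0.0343, 0.0243]
orientation: [0.065, 0.993, -0.006, 0.097]
contact_force: [-9.4, -1.9, 6.3]
width: 0.0932
gripper_force: 4.6
```

```bash
cat >> h.py <<'E'
def report():
    o=get_obs();M=rot(o["orientation"]);B=box(grab_frame("top"));c,s=np.cos(B[2]),np.sin(B[2])
    d=o["tcp_pos"][:2]*1000-B[0];print("t",o["time"],"tcp",o["tcp_pos"].round(4),"F",o["contact_force"].round(1))
    print("size",np.round(B[1],1),"box in dock mm",B[3].round(1),"yaw",round(float(B[4]),3),"| tool yaw in dock",round(np.arctan2(-M[0,1],M[1,1])-DY,3),"tcp in box",round(c*d[0]+s*d[1],1),round(-s*d[0]+c*d[1],1))
E
python3 -c "
from h import *
report()"
```

```text
t 5.3 tcp [ 0.4324 -0.0343  0.0243] F [-9.4 -1.9  6.3]
size [102.9 139.7] box in dock mm [-125.8  -11.6] yaw -0.098 | tool yaw in dock -0.022 tcp in box -103.6 0.1
```

>>> {"method": "send_rows", "body": {
  "series": [
    [-1,[-0.24,0.05,0.05],[-0.004,0,-0.02]],
    [-1,[-0.24,0.05,0.05],[-0.004,0,-0.02]],
    [-1,[-0.24,0.05,0.05],[-0.004,0,-0.02]],
    [-1,[-0.24,0.05,0.05],[-0.004,0,-0.02]],
    [-1,[-0.24,0.05,0.05],[-0.004,0,-0.02]],
    [-1,[-0.24,0.05,0.05],[-0.004,0,-0.02]]
  ]
}}

```text
time: 5.95
tcp_pos: [0.4476, -0.0325, 0.0243]
orientation: [0.005, 0.995, -0.0, 0.098]
contact_force: [-8.2, -3.4, 3.2]
width: 0.0931
gripper_force: 4.0
```

```bash
python3 -c "
from h import *
report()"
```

```text
t 5.95 tcp [ 0.4476 -0.0325  0.0243] F [-8.2 -3.4  3.2]
size [102.5 140.1] box in dock mm [-106.6   -2.9] yaw -0.052 | tool yaw in dock 0.1 tcp in box -107.4 -0.8
```

>>> {"method": "send_rows", "body": {
  "series": [
    [-1,[-0.36,-0.03,0.07],[0.002,0,0.012]],
    [-1,[-0.36,-0.03,0.07],[0.002,0,0.012]],
    [-1,[-0.36,-0.03,0.07],[0.002,0,0.012]],
    [-1,[-0.36,-0.02,0.07],[0.002,0,0.012]],
    [-1,[-0.36,-0.02,0.07],[0.002,0,0.012]],
    [-1,[-0.36,-0.01,0.07],[0.002,0,0.012]],
    [-1,[-0.36,-0.01,0.07],[0.002,0,0.012]]
  ]
}}

```text
time: 6.7
tcp_pos: [0.4729, -0.035, 0.0242]
orientation: [0.047, 0.994, -0.003, 0.097]
contact_force: [-8.7, 2.8, 3.3]
width: 0.0932
gripper_force: 4.3
```

```bash
python3 -c "
from h import *
report()"
```

```text
t 6.7 tcp [ 0.4729 -0.035   0.0242] F [-8.7  2.8  3.3]
size [102.6 140. ] box in dock mm [-88.5   2.9] yaw 0.019 | tool yaw in dock 0.015 tcp in box -99.9 1.3
```

>>> {"method": "send_rows", "body": {
  "series": [
    [-1,[-0.38,-0.03,0.075],[0,0,0.002]],
    [-1,[-0.38,-0.03,0.075],[0,0,0.002]],
    [-1,[-0.38,-0.03,0.075],[0,0,0.002]],
    [-1,[-0.38,-0.03,0.075],[0,0,0.002]],
    [-1,[-0.38,-0.03,0.075],[0,0,0.002]],
    [-1,[-0.38,-0.03,0.075],[0,0,0.002]],
    [-1,[-0.38,-0.03,0.075],[0,0,0.002]],
    [-1,[-0.38,-0.03,0.075],[0,0,0.002]]
  ]
}}

```text
time: 7.55
tcp_pos: [0.5037, -0.0405, 0.0243]
orientation: [0.055, 0.994, -0.002, 0.097]
contact_force: [-7.4, 1.7, 1.3]
width: 0.0928
gripper_force: 3.6
```

```bash
python3 -c "
from h import *
report()"
```

```text
t 7.55 tcp [ 0.5037 -0.0405  0.0243] F [-7.4  1.7  1.3]
size [102.4 140.1] box in dock mm [-57.3  -1. ] yaw -0.004 | tool yaw in dock 0.0 tcp in box -100.0 0.8
```

>>> {"method": "send_rows", "body": {
  "series": [
    [-1,[-0.38,0,0.075],[0,0,0]],
    [-1,[-0.38,0,0.075],[0,0,0]],
    [-1,[-0.38,0,0.075],[0,0,0]],
    [-1,[-0.38,0,0.075],[0,0,0]],
    [-1,[-0.38,0,0.075],[0,0,0]],
    [-1,[-0.38,0,0.075],[0,0,0]],
    [-1,[-0.38,0,0.075],[0,0,0]],
    [-1,[-0.38,0,0.075],[0,0,0]],
    [-1,[-0.38,0,0.075],[0,0,0]],
    [-1,[-0.38,0,0.075],[0,0,0]],
    [-1,[-0.38,0,0.075],[0,0,0]]
  ]
}}

```text
time: 8.7
tcp_pos: [0.546, -0.0452, 0.0243]
orientation: [0.055, 0.994, -0.002, 0.097]
contact_force: [-7.3, 1.6, 0.4]
width: 0.0928
gripper_force: 3.7
```

```bash
python3 -c "
from h import *
report()"
```

```text
t 8.7 tcp [ 0.546  -0.0452  0.0243] F [-7.3  1.6  0.4]
size [103.1 140.1] box in dock mm [-15.2  -1.1] yaw -0.001 | tool yaw in dock -0.0 tcp in box -99.5 1.2
```

>>> {"method": "send_rows", "body": {
  "series": [
    [-1,[-0.2,0,0.04],[0,0,0]],
    [-1,[-0.2,0,0.04],[0,0,0]],
    [-1,[-0.2,0,0.04],[0,0,0]],
    [-1,[-0.2,0,0.04],[0,0,0]],
    [-1,[-0.2,0,0.04],[0,0,0]],
    [-1,[-0.2,0,0.04],[0,0,0]]
  ]
}}

```text
time: 9.35
tcp_pos: [0.5582, -0.0466, 0.0244]
orientation: [0.055, 0.994, -0.002, 0.097]
contact_force: [-7.1, 0.6, -0.2]
width: 0.0932
gripper_force: 3.6
```

>>> {"method": "send_rows", "body": {
  "series": [
    [-1,[-0.1,0,0.02],[0,0,0]],
    [-1,[-0.1,0,0.02],[0,0,0]]
  ]
}}

```text
time: 9.55
tcp_pos: [0.5602, -0.0469, 0.0244]
orientation: [0.055, 0.994, -0.002, 0.097]
contact_force: [-7.2, 0.4, 0.4]
width: 0.0929
gripper_force: 3.6
```

```bash
python3 -c "
from h import *
report()"
```

```text
t 9.55 tcp [ 0.5602 -0.0469  0.0244] F [-7.2  0.4  0.4]
size [102.2 140.1] box in dock mm [-0.7 -0.9] yaw -0.005 | tool yaw in dock -0.0 tcp in box -99.7 0.6
```

Now 1 mm steps until the force rises.

>>> {"method": "send_rows", "body": {
  "series": [
    [-1,[-0.1,0,0.02],[0,0,0]],
    [-1,[-0.1,0,0.02],[0,0,0]]
  ]
}}

```text
time: 9.8
tcp_pos: [0.5622, -0.047, 0.0244]
orientation: [0.055, 0.994, -0.002, 0.097]
contact_force: [-7.5, 0.2, -0.5]
width: 0.0929
gripper_force: 3.5
```

>>> {"method": "send_rows", "body": {
  "series": [
    [-1,[-0.1,0,0.02],[0,0,0]]
  ]
}}

```text
time: 9.9
tcp_pos: [0.5625, -0.0471, 0.0242]
orientation: [0.055, 0.994, -0.002, 0.096]
contact_force: [-15.1, 1.1, 9.5]
width: 0.0931
gripper_force: 7.6
```

>>> {"method": "send_rows", "body": {
  "series": [
    [-1,[-0.05,0,0.01],[0,0,0]],
    [-1,[0,0,0],[0,0,0]]
  ]
}}

```text
time: 10.1
tcp_pos: [0.5625, -0.047, 0.0243]
orientation: [0.055, 0.994, -0.002, 0.096]
contact_force: [-14.8, 1.0, 8.1]
width: 0.0934
gripper_force: 7.3
```

```bash
python3 -c "
from h import *
report()"
```

```text
t 10.1 tcp [ 0.5625 -0.047   0.0243] F [-14.8   1.    8.1]
size [102.7 140.3] box in dock mm [ 1.3 -1.1] yaw 0.001 | tool yaw in dock 0.0 tcp in box -99.5 1.4
```

Home: the force has risen and the TCP has stopped. I draw straight back, then up.

>>> {"method": "send_rows", "body": {
  "series": [
    [-1,[0.1,0,-0.02],[0,0,0]],
    [-1,[0.2,0,-0.04],[0,0,0]],
    [-1,[0.5,0,-0.1],[0,0,0]],
    [-1,[1.0,0,-0.2],[0,0,0]],
    [-1,[1.5,0,-0.3],[0,0,0]],
    [-1,[2.0,0,-0.4],[0,0,0]],
    [-1,[2.0,0,-0.4],[0,0,0]],
    [-1,[2.0,0,-0.4],[0,0,0]],
    [-1,[2.0,0,-0.4],[0,0,0]],
    [-1,[0.5,0,-2.0],[0,0,0]],
    [-1,[0,0,-2.0],[0,0,0]],
    [-1,[0,0,-2.0],[0,0,0]],
    [-1,[0,0,-2.0],[0,0,0]],
    [-1,[0,0,0],[0,0,0]],
    [-1,[0,0,0],[0,0,0]]
  ]
}}

```text
time: 11.65
tcp_pos: [0.4306, -0.0331, 0.1027]
orientation: [0.055, 0.993, -0.003, 0.1]
contact_force: [0.6, 0.0, -0.1]
width: 0.0928
gripper_force: 0.0
```

```bash
python3 -c "
from h import *
report()
f=grab_frame('top');save(f,'pics/t9.png')"
```

```text
t 11.65 tcp [ 0.4306 -0.0331  0.1027] F [ 0.6  0.  -0.1]
size [101.6 140.8] box in dock mm [ 2.7 -1. ] yaw -0.013 | tool yaw in dock -0.0 tcp in box -233.5 -2.6
```

View pics/t9.png

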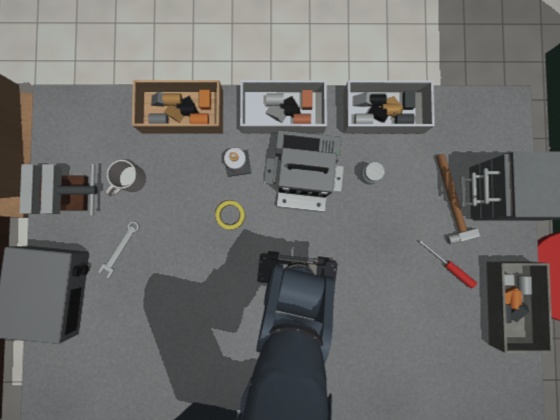

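The box stands between the guides at (306,170), up against the charger and square. The jar (373,173), tape (230,215), motor and the rest are where they were, and the hand is clear at (297,270).

```bash
python3 -c "
from station import ctrl
print(ctrl.hand_in())"
```

```text
the job is handed in; nothing more can be done
None
```

The battery box is home against the charger and square between the guides (about 1 mm off centre, within 0.02 rad), the hand is drawn back clear, nothing else on the bench has visibly moved, and the job was handed in at about 12 s.

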